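# Put the short bearing case away in the slide-top parts box

## Robot

A 6-joint arm with a two-finger parallel gripper is mounted at the origin on the work surface. World frame = base frame: x ahead of the robot, y to its left, z up, the work surface at z = 0. Lengths are in m, angles in rad, forces in N, time in s.
With the tool pointing down it reaches from about 0.275 to 0.775 m from the base axis. Payload 14.6 kg.
Tool frame: the origin (TCP) lies at the very end of the fingers, on their centre line; the grasp point (between the pads) lies manip.tcp_to_grasp behind it (manip.tcp_to_grasp is the distance from the TCP to the grasp point, in m); z points along the fingers, y is the direction in which the jaws open and shut (so a half turn about z gives the same grasp; the last joint's range is limited). The gripper opens to 85 mm and grips with 20 to 120 N. Pads are 22 mm wide; open, the fingers measure 114 mm over their backs; the gripper's body (76 mm by 85 mm) begins 54 mm behind the grasp point. The pads swing forward as they close: fully open they stand 13 mm farther back than shut.
Start: joints at [-1.282, 0.263, -0.048, 1.259, 0, 1.415], TCP at [0.225, -0.474, 0.231] pointing down, gripper open.
Joint ranges: [-2.65, 2.65], [-0.89, 1.7], [-1.18, 1.37], [-2.13, 2.11], [-1.35, 1.29], [-3.14, 3.14]. Speed limits (rad/s): [1.89, 1.89, 2.57, 2.79, 3.14, 3.14].

## Interface

Orientations are given as a unit quaternion [w, x, y, z].
In Python, from plant import status, viewer, job_done, manip gives the robot as it stands.
- The arm moves only by the shell command python3 -m crank 'ROWS' [FORCE]. ROWS is text: rows parted by semicolons, each of 5 numbers parted by spaces: the gripper command: -1 is fully open, 1 is shut, values between are in proportion, then the shift along the world's x, y, z in m, then the turn about the world's z in rad. In form: fingers x y z yaw; .... A call has exactly 5 rows; each row shifts and turns the pose as measured when the row begins; what a row does not reach is not made up. A row lasts 1/12 s, in which the tool goes at most 41.7 mm and 7.16 degrees, less where a joint would pass 70% of its speed; a pose out of reach is approached as far as the arm can. A call with a gripper value outside its range is refused whole. The fingers move at their own pace and stop on an object; FORCE is the grip in N (left out, the last holds). Time passes only in rows, so rows that do not move let the fingers close, or fill a call up. It gives the time, the measured TCP pose, the force and the opening at its end, in the units of the state.
- status.sense(): the state, without advancing time (a new reading comes with each control period).
- viewer.camera(name): name is "side" or "top" or "wrist"; returns (picture, depth): 400x640x3 uint8, red, green, blue; 400x640 float32, m along the optical axis (not along the pixel's ray), 0 where there is no reading.
- viewer.camera_params(name): a dict with "camera_matrix" (3x3 intrinsics, pixels), "D" ([k1, k2, p1, p2, k3] as OpenCV has them; the pictures are not rectified), "rvec" (rotation vector, rad) and "tvec" (3), from world to camera coordinates, as OpenCV has them; the wrist camera has in their place "tool_from_camera" (4x4, takes a point from camera to tool coordinates, whose origin is the TCP and whose axes are the flange's). Camera axes: x right, y down, z forward; pixel columns grow to the right and rows downward; lengths in m; the calibration is good to about 2 mm. A picture is of the moment at which its call begins: read the wrist's pose just before it. camera_params takes no time and is no camera call.
- job_done(): hands the job in, once; it reports no verdict.
The state is a dict: "t": time; "joint_pos": joint angles; "joint_vel": joint speeds; "tau": joint torques, N m; "ee_pos": TCP position; "tool_rot": TCP orientation; "force": force on the tool from outside, world axes, zero at the start; "torque": the same for the moment, N m; "finger_gap": opening from 0.0 (shut) to 1.0 (fully open).
Only numpy, scipy, OpenCV 4.12 (cv2) and the standard library are available. Lean on these libraries where they do the work, as an engineer would, in place of code of your own. Each camera call takes 0.05 s, during which the arm holds its last target. There are 200 camera calls.

## Task

Put the short bearing case away in the oak parts box: slide the box's cover right back by its grip bar, lower the short case in and set it down flat on the floor of the box instead of dropping it, let go, then slide the cover fully shut. Leave the long bearing case where it lies.

Things in the scene. Friction and masses are not known exactly. Their poses are not given: they have to be found in the camera images.
- bearing_case: The short bearing case: clear plastic on a pale grey base, one grey bearing inside; a square block 40 x 40 x 24 mm high, about 50 g, loose on the counter. Origin: centre of its underside; z up, x and y square to its sides.
- long_case: The long bearing case, a bystander: same make, three bearings in a row, 95 (x) x 40 (y) x 24 mm high. Origin: centre of its underside, x along its length.
- parts_box: Oak box fixed to the counter, 160 (its x) x 130 (y) x 53 mm high. Origin: centre of its underside, z up. Inside 148 x 118 mm, floor 6 mm above the counter, 39 mm deep below the cover. Walls 6 mm; lips 3 mm thick reach 6 mm in over the cover's sides. The cover slides towards box +x (roughly away from the robot) over the lower 44 mm end wall; fully open it bares box x -74 to +41 mm.
- cover (a joint): Plywood cover, its top 49 mm above the counter: how far it is slid back, in m, 0 shut, 0.115 fully open (both stops). On it stands an aluminium grip bar 14 (box x) x 60 (box y) mm, 22 mm high (top 71 mm above the counter), centred at box y = 0, x = -20 mm + joint value. About 1.5 N of friction; stays where it is left; starts shut or up to 20 mm ajar.

How it is judged:
On the way, in this order (a step that is already met when the one before it is completed fails the run):
1. the cover is slid back at least 90 mm (value of joint cover above 0.09 m), for 0.1 s.
2. the short case, still held, is lowered inside the box to less than 20 mm above its floor (x of bearing_case in the frame of parts_box between -0.074 and 0.074 m and y of bearing_case in the frame of parts_box between -0.059 and 0.059 m and z of bearing_case in the frame of parts_box below 0.026 m and contact force between the fingers and bearing_case above 0.3 N), for 0.05 s.
3. the short case is let go and lies flat on the floor of the box (x of bearing_case in the frame of parts_box between -0.074 and 0.074 m and y of bearing_case in the frame of parts_box between -0.059 and 0.059 m and z of bearing_case in the frame of parts_box below 0.012 m and angle between bearing_case's own z axis and vertical below 0.17 rad and linear speed of bearing_case below 0.02 m/s and contact force between the fingers and bearing_case below 0.1 N), for 0.2 s.
At the end, for the whole second after the job is handed in: The short bearing case lies released, at rest and flat (within 10 degrees) on the floor inside the box, the cover is shut to within 6 mm, and the long case is within 30 mm of where it started (all of step 3 and value of joint cover below 0.006 m and distance of long_case from where it was at the start of the episode below 0.03 m); the robot touches nothing.
It fails at once if the long bearing case is moved more than 30 mm (distance of long_case from where it was at the start of the episode above 0.03 m).
It also fails if it takes over 64 s, if anything falls off the work surface, if the arm or the gripper's body presses on something with over 40 N, if the wrist force passes 120 N, or if a joint passes its speed limit or range.

## Working session

There is one attempt and no reset: what is moved stays moved. The work goes in short steps, Python scripts to look and compute and a shell command to move; the robot and the scene stay as the last step left them, time stands still between calls to the robot, and variables do not carry over. Pictures are saved under pics/ and viewed, about 8 in all and at most 12, crops included, and the job is handed in when it is done.

```bash
ls; mkdir -p pics; python3 - <<'E'
from plant import status, viewer, manip
import cv2,numpy as np
print(status.sense()); print(manip.tcp_to_grasp)
for n in("top","side"):
    im,d=viewer.camera(n); cv2.imwrite(f"pics/{n}0.png",im[:,:,::-1]); np.save(f"pics/{n}0.npy",d)
    print(viewer.camera_params(n))
print(viewer.camera_params("wrist"))
E
```

```text
pics
{'t': 0.0, 'joint_pos': array([-1.28228494e+00,  2.63498150e-01, -4.89718736e-02,  1.25939945e+00,
        1.06332655e-05,  1.41548558e+00]), 'joint_vel': array([-0.00056383,  0.00150571,  0.00182259, -0.0023097 , -0.0007618 ,
       -0.00028199]), 'tau': array([-3.74771786e-03, -6.37604713e+01,  3.84569407e+01,  1.35570325e-02,
       -1.88127765e-04,  1.44455072e-05]), 'ee_pos': array([ 0.22534064, -0.47385546,  0.23082512]), 'tool_rot': array([-5.35736666e-04,  9.75478477e-01,  2.20094191e-01, -3.04046363e-05]), 'force': array([-0.19121385,  0.43550108,  0.50198971]), 'torque': array([-0.00628276,  0.01822665,  0.01456495]), 'finger_gap': 1.0007936321917092}
0.0187
{'camera_matrix': array([[393.67851145,   0.        , 312.3225868 ],
       [  0.        , 393.67851145, 199.97187305],
       [  0.        ,   0.        ,   1.        ]]), 'D': array([-0.04564483,  0.        ,  0.        ,  0.        ,  0.        ]), 'rvec': array([ 2.16145896, -2.17753325,  0.11314286]), 'tvec': array([0.04998725, 0.54494211, 0.67046697])}
{'camera_matrix': array([[464.09543039,   0.        , 312
[... 217 characters left out ...]
9881, -2.88466905,  1.14507407]), 'tvec': array([0.53969629, 0.03483653, 0.71196592])}
{'camera_matrix': array([[279.06744805,   0.        , 315.91700728],
       [  0.        , 279.06744805, 196.65319353],
       [  0.        ,   0.        ,   1.        ]]), 'D': array([-0.01926311,  0.        ,  0.        ,  0.        ,  0.        ]), 'tool_from_camera': array([[-1.04403304e-03, -9.62056806e-01, -2.72847231e-01,
         6.95460664e-02],
       [ 9.99999244e-01, -1.18164333e-03,  3.40028220e-04,
         1.22389087e-03],
       [-6.49534575e-04, -2.72846670e-01,  9.62057313e-01,
        -1.41841559e-01],
       [ 0.00000000e+00,  0.00000000e+00,  0.00000000e+00,
         1.00000000e+00]])}
```

View pics/top0.png

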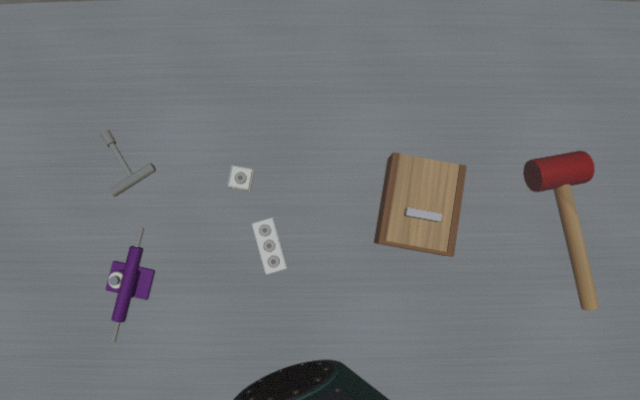

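The top view shows the short case at (240,178), the long case at (269,246), the box around (420,204), and its bar at (424,215). Next I'll measure each of them.

```bash
cat > h.py <<'E'
import cv2,numpy as np
from scipy.spatial.transform import Rotation as R
from plant import status, viewer, manip
def cam(name,st=None):
    p=viewer.camera_params(name)
    if name=="wrist":
        q=st["tool_rot"]; A=R.from_quat([q[1],q[2],q[3],q[0]]).as_matrix(); T=p["tool_from_camera"]
        return p, A@T[:3,:3], A@T[:3,3]+st["ee_pos"]
    M=cv2.Rodrigues(p["rvec"])[0]; return p, M.T, -M.T@p["tvec"]
def ray(c,px,z):
    p,A,o=c; u=cv2.undistortPoints(np.array(px,float).reshape(-1,1,2),p["camera_matrix"],p["D"]).reshape(-1,2)
    d=np.c_[u,np.ones(len(u))]@A.T
    return o+d*((z-o[2])/d[:,2])[:,None]
def rects(im,lo,hi,roi,z,c,amin=60):
    h=cv2.cvtColor(im,cv2.COLOR_RGB2HSV); m=cv2.inRange(h,np.array(lo),np.array(hi))
    k=np.zeros_like(m); x0,y0,x1,y1=roi; k[y0:y1,x0:x1]=255
    m=cv2.morphologyEx(m&k,cv2.MORPH_CLOSE,np.ones((5,5)))
    for q in cv2.findContours(m,cv2.RETR_EXTERNAL,cv2.CHAIN_APPROX_NONE)[0]:
        if cv2.contourArea(q)<amin: continue
        w=ray(c,q.reshape(-1,2),z)[:,:2]
        r=cv2.minAreaRect((w*1000).astype(np.float32))
        print("px",np.round(cv2.minAreaRect(q)[0]),"world mm",np.round(r[0],1),"size",np.round(r[1],1),"ang",round(r[2],1))
E
python3 - <<'E'
from h import *
c=cam("top"); im=cv2.imread("pics/top0.png")[:,:,::-1]; d=np.load("pics/top0.npy")
h=cv2.cvtColor(im,cv2.COLOR_RGB2HSV)
for p in [(232,170),(255,225),(424,215),(420,180),(300,200),(460,200),(385,200)]: 
    print(p,h[p[1],p[0]],d[p[1],p[0]])
print("cam",c[2])
print("cases");rects(im,(0,0,175),(180,40,255),(200,140,310,290),0.024,c)
print("bar");rects(im,(100,0,140),(180,60,255),(395,195,455,235),0.071,c)
print("box");rects(im,(5,60,40),(25,255,255),(360,130,490,270),0.053,c)
E
```

```text
(232, 170) [ 55   9 177] 0.70702994
(255, 225) [ 70   8 184] 0.6978529
(424, 215) [112  17 163] 0.654378
(420, 180) [ 17  81 141] 0.67903376
(300, 200) [108  24 129] 0.72565955
(460, 200) [ 13 104 105] 0.6731637
(385, 200) [12 94 87] 0.6746718
cam [0.47378996 0.04735545 0.72268051]
cases
px [268. 246.] world mm [465.3 123.9] size [90.1 34.9] ang 16.2
px [240. 177.] world mm [588.1 176.1] size [32.7 33.6] ang 79.3
bar
px [424. 214.] world mm [ 516. -140.] size [56.  11.1] ang 78.7
box
px [421. 204.] world mm [ 535.3 -140.2] size [136.1 159.9] ang 79.3
```

View pics/side0.png

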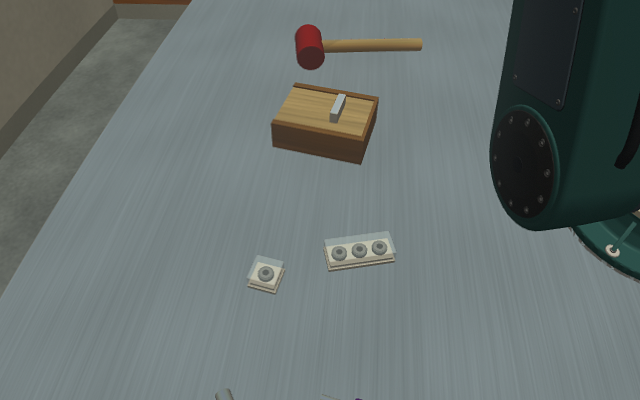

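The side view agrees with that: the box is nearly shut, with the bar towards the robot. The box and short case both have a yaw of about -11°. I'll move above the bar with the jaws along box x, a turn of about +0.94 rad.

```bash
python3 -m crank '-1 0.03 0.035 0 0.12;-1 0.03 0.035 0 0.12;-1 0.03 0.035 0 0.12;-1 0.03 0.035 0 0.12;-1 0.03 0.035 0 0.12' && python3 -m crank '-1 0.03 0.035 0 0.12;-1 0.03 0.035 0 0.12;-1 0.03 0.035 0 0.1;-1 0.03 0.03 0 0;-1 0 0 0 0'
```

```text
t: 0.52
ee_pos: [0.361, -0.3137, 0.2287]
tool_rot: [-0.001, 0.865, 0.503, -0.001]
force: [1.2, -1.3, -0.6]
finger_gap: 1.002
t: 0.93
ee_pos: [0.4732, -0.1828, 0.2282]
tool_rot: [-0.002, 0.757, 0.653, -0.001]
force: [-0.3, -0.5, 0.1]
finger_gap: 1.002
```

```bash
python3 - <<'E'
from h import *
s=status.sense(); im,d=viewer.camera("wrist"); c=cam("wrist",s); cv2.imwrite("pics/w1.png",im[:,:,::-1]); np.save("pics/w1.npy",d)
print(s["ee_pos"],s["tool_rot"])
rects(im,(90,0,120),(180,35,255),(0,0,640,400),0.071,c,300)
rects(im,(5,60,40),(25,255,255),(0,0,640,400),0.053,c,3000)
E
```

```text
[ 0.47316375 -0.18278738  0.22818242] [-1.80783710e-03  7.57457671e-01  6.52881427e-01 -6.71015846e-04]
px [485. 374.] world mm [ 656.4 -497.2] size [ 61.4 118.6] ang 23.9
px [147. 374.] world mm [ 205.5 -431.2] size [119.8  61.6] ang 49.1
px [320. 194.] world mm [ 448.6 -233.3] size [480.  894.1] ang 82.8
px [368. 134.] world mm [ 535.7 -144.5] size [128.9 158.6] ang 79.2
```

View pics/w1.png

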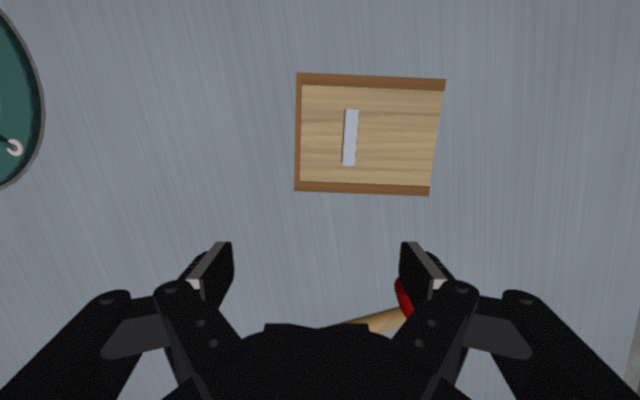

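The wrist view shows the box at (368,134) with its bar around (350,137). The box measures 129 x 159 mm, which matches the given size.

```bash
python3 - <<'E'
from h import *
s=dict(ee_pos=np.array([0.47316,-0.18279,0.22818]),tool_rot=[-1.8e-3,.75746,.65288,-6.7e-4]); c=cam("wrist",s)
im=cv2.imread("pics/w1.png")[:,:,::-1]
rects(im,(90,0,120),(180,60,255),(330,100,375,175),0.071,c)
a=np.radians(-10.8); R_=np.array([[np.cos(a),-np.sin(a)],[np.sin(a),np.cos(a)]]); B=np.array([535.7,-144.5])
for x in(-20,0,95,-17): print(x,B+R_@[x,0])
E
```

```text
px [350. 137.] world mm [ 516.1 -140.6] size [57.9 12.4] ang 79.4
-20 [ 516.05425499 -140.75237371]
0 [ 535.7 -144.5]
95 [ 629.01728882 -162.30122489]
-17 [ 519.00111674 -141.31451765]
```

```bash
python3 -m crank '-1 0.022 0.021 -0.02 -0.04;-1 0.022 0.021 -0.03 0;-1 0 0 -0.035 0;-1 0 0 -0.035 0;-1 0 0 0 0' 30 && python3 -m crank '-1 0 0 0 0;-1 0 0 0 0;-1 0 0 0 0;-1 0 0 0 0;-1 0 0 0 0'
```

```text
t: 1.4
ee_pos: [0.5169, -0.1425, 0.1051]
tool_rot: [0.0, 0.772, 0.636, -0.001]
force: [-1.2, 0.2, -1.5]
finger_gap: 0.998
t: 1.82
ee_pos: [0.5171, -0.1458, 0.1106]
tool_rot: [0.002, 0.773, 0.634, -0.0]
force: [0.7, 0.9, 0.7]
finger_gap: 1.004
```

```bash
python3 -m crank '-1 0 0.003 -0.02 0;-1 -0.001 0.001 -0.02 0;-1 0 0 -0.015 0;-1 0 0 0 0;-1 0 0 0 0'
```

```text
t: 2.23
ee_pos: [0.5193, -0.1443, 0.0602]
tool_rot: [0.007, 0.774, 0.634, 0.002]
force: [0.6, -0.5, 0.2]
finger_gap: 1.0
```

```bash
python3 -m crank '0 -0.003 0.003 -0.005 0;1 0 0 0 0;1 0 0 0 0;1 0 0 0 0;1 0 0 0 0' && python3 -m crank '1 0 0 0 0;1 0 0 0 0;1 0 0 0 0;1 0 0 0 0;1 0 0 0 0'
```

```text
t: 2.65
ee_pos: [0.5178, -0.1419, 0.0587]
tool_rot: [0.009, 0.774, 0.634, 0.003]
force: [0.4, -0.5, -0.3]
finger_gap: 0.299
t: 3.07
ee_pos: [0.5179, -0.142, 0.0592]
tool_rot: [0.009, 0.773, 0.634, 0.003]
force: [0.1, 0.2, 0.1]
finger_gap: 0.151
```

The jaws are closed on the bar (0.15 x 85 ≈ 13 mm). Now I'll slide the cover back.

```bash
python3 -m crank '1 0.01 -0.002 0 0;1 0.015 -0.003 0 0;1 0.015 -0.003 0 0;1 0.015 -0.003 0 0;1 0.015 -0.003 0 0' && python3 -m crank '1 0.015 -0.003 0 0;1 0.015 -0.003 0 0;1 0.01 -0.002 0 0;1 0 0 0 0;1 0 0 0 0'
```

```text
t: 3.48
ee_pos: [0.5861, -0.1549, 0.0592]
tool_rot: [0.007, 0.774, 0.634, 0.002]
force: [-1.7, 0.9, 2.3]
finger_gap: 0.149
t: 3.9
ee_pos: [0.628, -0.1629, 0.0592]
tool_rot: [0.005, 0.773, 0.634, 0.001]
force: [-2.7, -0.3, 2.8]
finger_gap: 0.153
```

```bash
python3 -m crank '1 0.004 -0.001 0 0;1 0.003 0 0 0;-1 0 0 0 0;-1 0 0 0 0;-1 0 0 0 0' && python3 -m crank '-1 0 0 0 0;-1 0 0 0.01 0;-1 0 0 0.03 0;-1 0 0.01 0.035 0;-1 0 0.03 0.03 0'
```

```text
t: 4.32
ee_pos: [0.6272, -0.1628, 0.0589]
tool_rot: [0.0, 0.774, 0.634, -0.005]
force: [0.7, 0.2, -0.4]
finger_gap: 0.565
t: 4.73
ee_pos: [0.6246, -0.125, 0.1623]
tool_rot: [-0.004, 0.775, 0.632, -0.007]
force: [0.9, 0.5, 0.6]
finger_gap: 1.003
```

```bash
python3 -m crank '-1 -0.004 0.038 0.01 0;-1 -0.008 0.04 0.01 0;-1 -0.008 0.04 0.01 0;-1 -0.008 0.04 0.01 0;-1 -0.008 0.04 0 0' && python3 -m crank '-1 0 0.03 0 0;-1 0 0.015 0 0;-1 0 0 0 0;-1 0 0 0 0;-1 0 0 0 0'; python3 - <<'E'
from h import *
s=status.sense(); im,d=viewer.camera("wrist"); c=cam("wrist",s); cv2.imwrite("pics/w2.png",im[:,:,::-1])
print(s["ee_pos"],s["tool_rot"])
rects(im,(0,0,165),(180,45,255),(0,0,640,260),0.003,c,200)
E
```

```text
t: 5.15
ee_pos: [0.5917, 0.0727, 0.2143]
tool_rot: [0.002, 0.777, 0.629, -0.002]
force: [1.8, -0.4, 0.0]
finger_gap: 0.998
t: 5.57
ee_pos: [0.5898, 0.1276, 0.2201]
tool_rot: [0.003, 0.774, 0.633, 0.002]
force: [0.5, -0.8, 0.4]
finger_gap: 1.0
[0.58984727 0.12757165 0.22008404] [0.00334322 0.77449528 0.632569   0.00152852]
px [221. 195.] world mm [462.1 121.5] size [90.4 40. ] ang 15.9
px [305. 134.] world mm [588.7 176.5] size [39.4 40.2] ang 78.4
```

View pics/w2.png

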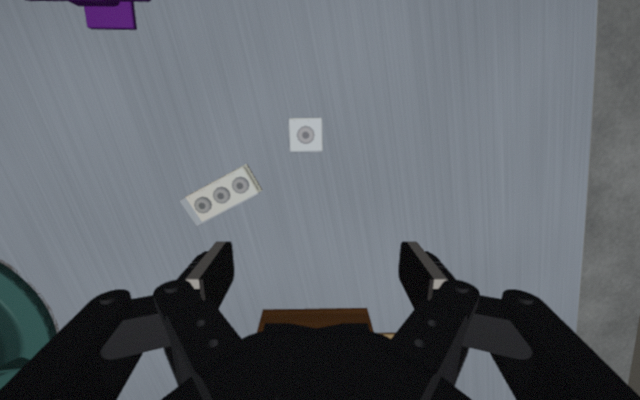

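The wrist view shows the short case at (305,134) and the long case at (221,195). The short one measures 39 x 40 mm, as it should, and the tool yaw matches its sides. I'll go down over it.

```bash
python3 -m crank '-1 0 0.025 -0.02 0;-1 0 0.024 -0.03 0;-1 0 0 -0.035 0;-1 0 0 -0.035 0;-1 0 0 -0.015 0' && python3 -m crank '-1 0 0 0 0;-1 0 0 0 0;-1 0 0 0 0;-1 0 0 0 0;-1 0 0 0 0'
```

```text
t: 6.03
ee_pos: [0.5939, 0.1721, 0.0853]
tool_rot: [0.006, 0.777, 0.629, 0.006]
force: [0.3, -0.0, -0.5]
finger_gap: 1.001
t: 6.45
ee_pos: [0.5943, 0.1679, 0.0851]
tool_rot: [0.006, 0.779, 0.627, 0.004]
force: [0.4, -0.5, 0.8]
finger_gap: 0.999
```

```bash
python3 -m crank '-1 -0.003 0.005 -0.02 0.01;-1 -0.002 0.003 -0.02 0;-1 0 0 -0.015 0;-1 0 0 0 0;-1 0 0 0 0'
```

```text
t: 6.87
ee_pos: [0.5937, 0.176, 0.0351]
tool_rot: [0.009, 0.776, 0.631, 0.01]
force: [0.6, 0.0, 1.7]
finger_gap: 1.001
```

```bash
python3 -m crank '-1 -0.003 0 -0.015 0;-1 -0.003 0 -0.011 0;-1 -0.001 0 -0.004 0;-1 0 0 0 0;-1 0 0 0 0'
```

```text
t: 7.28
ee_pos: [0.5908, 0.1761, 0.0112]
tool_rot: [0.011, 0.776, 0.63, 0.013]
force: [-0.7, 0.2, -0.2]
finger_gap: 0.998
```

```bash
python3 -m crank '-0.5 -0.002 0 -0.006 0;0 0 0 -0.001 0;1 0 0 0 0;1 0 0 0 0;1 0 0 0 0' 30 && python3 -m crank '1 0 0 0 0;1 0 0 0 0;1 0 0 0 0;1 0 0 0 0;1 0 0 0 0'
```

```text
t: 7.7
ee_pos: [0.5906, 0.1763, 0.0066]
tool_rot: [0.012, 0.776, 0.63, 0.015]
force: [-0.4, -0.4, -0.1]
finger_gap: 0.463
t: 8.12
ee_pos: [0.5907, 0.1763, 0.0067]
tool_rot: [0.012, 0.776, 0.63, 0.015]
force: [0.1, -0.6, -1.6]
finger_gap: 0.463
```

It's gripped (39 mm gap). I'll lift it and carry it over.

```bash
python3 -m crank '1 0 0 0.015 0;1 0 0 0.03 0;1 0 0 0.035 0;1 0 0 0.035 0;1 0 -0.015 0.02 0' && python3 -m crank '1 -0.006 -0.03 0 0;1 -0.008 -0.035 0 0;1 -0.008 -0.035 0 0;1 -0.008 -0.035 0 0;1 -0.008 -0.035 0 0' && python3 -m crank '1 -0.008 -0.035 0 0;1 -0.008 -0.035 0 0;1 -0.004 -0.02 0 0;1 0 0 0 0;1 0 0 0 0'
```

```text
t: 8.53
ee_pos: [0.5861, 0.1619, 0.1412]
tool_rot: [0.009, 0.776, 0.631, 0.011]
force: [0.8, 0.7, 0.3]
finger_gap: 0.457
t: 8.95
ee_pos: [0.55, -0.0096, 0.1478]
tool_rot: [0.012, 0.773, 0.634, 0.015]
force: [1.4, -0.8, -0.6]
finger_gap: 0.465
t: 9.37
ee_pos: [0.5266, -0.1098, 0.1484]
tool_rot: [0.013, 0.775, 0.631, 0.015]
force: [-0.6, 0.8, -0.8]
finger_gap: 0.464
```

```bash
python3 -m crank '1 -0.003 -0.015 0 0;1 -0.003 -0.012 0 0;1 0 0 0 0;1 0 0 0 0;1 0 0 0 0'; python3 - <<'E'
from h import *
im,d=viewer.camera("side"); cv2.imwrite("pics/s3.png",cv2.resize(im[40:220,200:520,::-1],None,fx=2,fy=2))
E
```

```text
t: 9.78
ee_pos: [0.5208, -0.1354, 0.1483]
tool_rot: [0.013, 0.775, 0.632, 0.015]
force: [-0.3, -0.5, 0.4]
finger_gap: 0.459
```

View pics/s3.png

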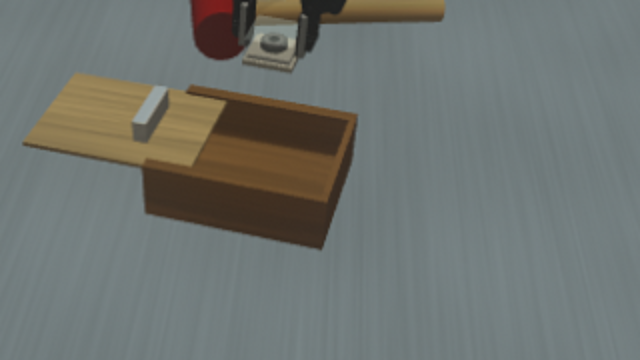

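The cover is fully back (bar at crop 150,113) and the case is held level above the opening. Lowering it now.

```bash
python3 -m crank '1 -0.001 -0.003 -0.02 0;1 -0.001 -0.002 -0.03 0;1 0 0 -0.03 0;1 0 0 -0.015 0;1 0 0 0 0'
```

```text
t: 10.25
ee_pos: [0.5207, -0.1374, 0.0517]
tool_rot: [0.015, 0.773, 0.634, 0.017]
force: [0.5, 0.9, -2.0]
finger_gap: 0.46
```

```bash
python3 -m crank '1 -0.001 -0.002 -0.01 0;1 -0.001 -0.001 -0.01 0;1 0 0 -0.008 0;1 0 0 -0.003 0;1 0 0 0 0'
```

```text
t: 10.67
ee_pos: [0.5202, -0.1384, 0.0219]
tool_rot: [0.015, 0.772, 0.635, 0.017]
force: [-0.4, 0.0, -0.2]
finger_gap: 0.462
```

```bash
python3 -m crank '1 0 0 -0.004 0;1 0 0 -0.003 0;1 0 0 -0.002 0;1 0 0 0 0;1 0 0 0 0' && python3 -m crank '1 0 0 -0.002 0;1 0 0 -0.001 0;1 0 0 -0.001 0;1 0 0 0 0;1 0 0 0 0'
```

```text
t: 11.08
ee_pos: [0.5217, -0.1384, 0.0142]
tool_rot: [0.017, 0.772, 0.635, 0.018]
force: [-0.8, -0.4, -0.8]
finger_gap: 0.461
t: 11.5
ee_pos: [0.522, -0.1386, 0.0133]
tool_rot: [0.018, 0.772, 0.635, 0.019]
force: [-0.3, -0.4, -1.2]
finger_gap: 0.461
```

```bash
python3 -m crank '1 0 0 -0.003 0;1 0 0 -0.003 0;1 0 0 -0.003 0;1 0 0 -0.003 0;1 0 0 -0.003 0'
```

```text
t: 11.92
ee_pos: [0.5231, -0.1394, 0.0083]
tool_rot: [0.023, 0.772, 0.635, 0.02]
force: [-20.0, 7.1, 64.3]
finger_gap: 0.463
```

It's on the floor, pressed at 64 N, so I'll ease off and then release it.

```bash
python3 -m crank '1 0 0 0.002 0;1 0 0 0.001 0;1 0 0 0 0;1 0 0 0 0;1 0 0 0 0'
```

```text
t: 12.33
ee_pos: [0.5234, -0.1396, 0.0123]
tool_rot: [0.024, 0.772, 0.635, 0.021]
force: [0.4, 0.9, -0.3]
finger_gap: 0.467
```

```bash
python3 -m crank '1 0 0 -0.002 0;1 0 0 0 0;0.1 0 0 0 0;-0.15 0 0 0 0;-0.3 0 0 0 0' && python3 -m crank '-0.3 0 0 0 0;-0.3 0 0 0 0;-0.3 0 0 0 0;-0.3 0 0 0 0;-0.3 0 0 0 0'
```

```text
t: 12.75
ee_pos: [0.5229, -0.1395, 0.0086]
tool_rot: [0.023, 0.772, 0.635, 0.02]
force: [0.2, 0.4, 0.3]
finger_gap: 0.652
t: 13.17
ee_pos: [0.5231, -0.1395, 0.0087]
tool_rot: [0.023, 0.772, 0.635, 0.02]
force: [-0.1, -0.2, -0.2]
finger_gap: 0.652
```

```bash
python3 -m crank '-0.3 0 0 0.01 0;-0.3 0 0 0.02 0;-0.3 0 0 0.03 0;-0.3 0 0 0.03 0;-0.3 0 -0.01 0.03 0' && python3 -m crank '-1 0.01 -0.03 0.03 0;-1 0.02 -0.03 0.02 0;-1 0.02 -0.02 0 0;-1 0 0 0 0;-1 0 0 0 0'; python3 - <<'E'
from h import *
s=status.sense(); im,d=viewer.camera("wrist"); c=cam("wrist",s); cv2.imwrite("pics/w4.png",im[:,:,::-1])
print(s["ee_pos"],s["tool_rot"])
rects(im,(90,0,120),(180,60,255),(340,60,440,220),0.071,c)
rects(im,(0,0,130),(180,45,255),(100,60,340,220),0.010,c)
E
```

```text
t: 13.58
ee_pos: [0.5185, -0.1467, 0.1272]
tool_rot: [0.017, 0.772, 0.635, 0.018]
force: [0.9, -0.5, 0.1]
finger_gap: 0.65
t: 14.0
ee_pos: [0.5708, -0.2305, 0.1869]
tool_rot: [0.022, 0.771, 0.636, 0.02]
force: [-0.8, 1.7, -0.3]
finger_gap: 1.001
[ 0.57077694 -0.23045769  0.18693999] [0.02240747 0.7713343  0.63573547 0.01953755]
px [390. 193.] world mm [ 650.5 -249.5] size [ 53.3 103.1] ang 78.4
px [356. 105.] world mm [ 628.7 -162.2] size [57.  12.3] ang 79.1
px [245. 106.] world mm [ 522.4 -139.2] size [41.3 43.4] ang 79.1
px [219. 139.] world mm [ 480.8 -173.7] size [172.7 282. ] ang 77.7
```

View pics/w4.png

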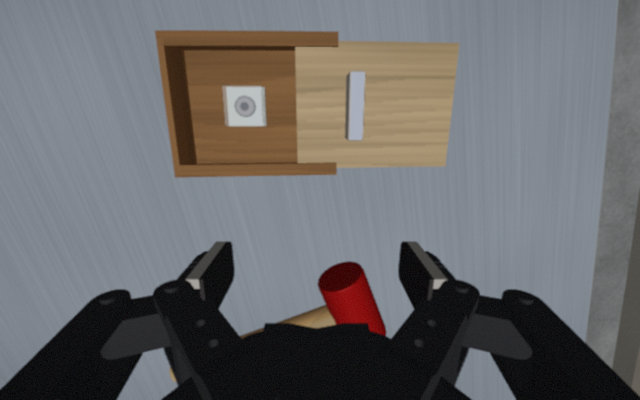

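The case lies flat in the box at (245,106), and the bar is at (356,105), which is world (629,-162). Next I'll grip the bar and shut the cover.

```bash
python3 -m crank '-1 0.028 0.034 -0.005 0;-1 0.025 0.03 -0.02 0;-1 0 0 -0.03 0;-1 0 0 0 0;-1 0 0 0 0' && python3 -m crank '-1 0 0 0 0;-1 0 0 0 0;-1 0 0 0 0;-1 0 0 0 0;-1 0 0 0 0'
```

```text
t: 14.47
ee_pos: [0.6209, -0.1634, 0.1298]
tool_rot: [0.021, 0.772, 0.635, 0.019]
force: [0.6, -0.2, 0.3]
finger_gap: 0.999
t: 14.88
ee_pos: [0.6198, -0.165, 0.1346]
tool_rot: [0.023, 0.772, 0.635, 0.02]
force: [0.6, 0.1, -0.5]
finger_gap: 1.0
```

```bash
python3 -m crank '-1 0.005 0.003 -0.02 0;-1 0.003 0 -0.025 0;-1 0 0 -0.02 0;-1 0 0 -0.007 0;-1 0 0 0 0'
```

```text
t: 15.3
ee_pos: [0.6296, -0.1645, 0.0646]
tool_rot: [0.026, 0.773, 0.634, 0.021]
force: [-1.2, -0.5, 0.2]
finger_gap: 0.998
```

```bash
python3 -m crank '0 -0.001 0.001 -0.004 0;1 0 0 -0.001 0;1 0 0 0 0;1 0 0 0 0;1 0 0 0 0' 30 && python3 -m crank '1 0 0 0 0;1 0 0 0 0;1 0 0 0 0;1 0 0 0 0;1 0 0 0 0'
```

```text
t: 15.72
ee_pos: [0.6298, -0.1645, 0.0632]
tool_rot: [0.028, 0.773, 0.633, 0.022]
force: [-0.5, 0.0, 0.0]
finger_gap: 0.299
t: 16.13
ee_pos: [0.6275, -0.1641, 0.0636]
tool_rot: [0.027, 0.773, 0.633, 0.021]
force: [-1.0, 0.8, -1.4]
finger_gap: 0.15
```

```bash
python3 -m crank '1 -0.01 0.002 0 0;1 -0.015 0.003 0 0;1 -0.015 0.003 0 0;1 -0.015 0.003 0 0;1 -0.015 0.003 0 0' && python3 -m crank '1 -0.015 0.003 0 0;1 -0.012 0.002 0 0;1 -0.006 0.001 0 0;1 -0.004 0.001 0 0;1 -0.004 0.001 0 0'
```

```text
t: 16.55
ee_pos: [0.5598, -0.1512, 0.0636]
tool_rot: [0.029, 0.773, 0.634, 0.022]
force: [1.3, -1.7, -4.7]
finger_gap: 0.149
t: 16.97
ee_pos: [0.5161, -0.1429, 0.0636]
tool_rot: [0.03, 0.773, 0.633, 0.022]
force: [1.6, -2.6, -6.9]
finger_gap: 0.151
```

```bash
python3 -m crank '1 -0.004 0.001 0 0;1 -0.004 0.001 0 0;1 -0.003 0 0 0;1 0 0 0 0;1 0 0 0 0'
```

```text
t: 17.38
ee_pos: [0.5159, -0.1428, 0.064]
tool_rot: [0.036, 0.772, 0.634, 0.029]
force: [-0.9, -0.7, -0.1]
finger_gap: 0.151
```

It no longer moves, so it's at the stop. I'll release, lift and check.

```bash
python3 -m crank '-1 0 0 0 0;-1 0 0 0 0;-1 0 0 0 0;-1 0 0 0 0;-1 0 0 0.01 0' && python3 -m crank '-1 0 0 0.03 0;-1 0 -0.01 0.035 0;-1 -0.01 -0.03 0.03 0;-1 -0.02 -0.03 0.02 0;-1 0 0 0 0'&& python3 -m crank '-1 0 0 0 0;-1 0 0 0 0;-1 0 0 0 0;-1 0 0 0 0;-1 0 0 0 0'; python3 - <<'E'
from h import *
s=status.sense(); im,d=viewer.camera("wrist"); c=cam("wrist",s); cv2.imwrite("pics/w5.png",im[:,:,::-1])
print(s["ee_pos"])
rects(im,(90,0,120),(180,60,255),(290,70,420,190),0.071,c)
rects(im,(5,60,40),(25,255,255),(0,0,640,240),0.053,c,3000)
im,d=viewer.camera("top");rects(im,(0,0,175),(180,40,255),(200,140,310,290),0.024,cam("top"))
E
```

```text
t: 17.8
ee_pos: [0.5162, -0.1429, 0.0741]
tool_rot: [0.036, 0.772, 0.634, 0.029]
force: [-0.3, 0.4, -0.7]
finger_gap: 0.85
t: 18.22
ee_pos: [0.4847, -0.2128, 0.1945]
tool_rot: [0.036, 0.771, 0.635, 0.029]
force: [-0.7, -0.0, 0.9]
finger_gap: 1.002
t: 18.63
ee_pos: [0.4847, -0.2124, 0.1941]
tool_rot: [0.036, 0.771, 0.635, 0.029]
force: [-0.2, -0.3, 0.1]
finger_gap: 1.003
[ 0.484661   -0.21238461  0.19411009]
px [354. 138.] world mm [ 539.9 -182.6] size [ 97.1 130. ] ang 84.7
px [322. 108.] world mm [ 516.4 -141. ] size [56.7 12.2] ang 79.5
px [338. 105.] world mm [ 535.6 -144.5] size [129.  158.8] ang 79.2
px [269. 246.] world mm [465.5 123.7] size [90.8 35.6] ang 15.9
```

View pics/w5.png

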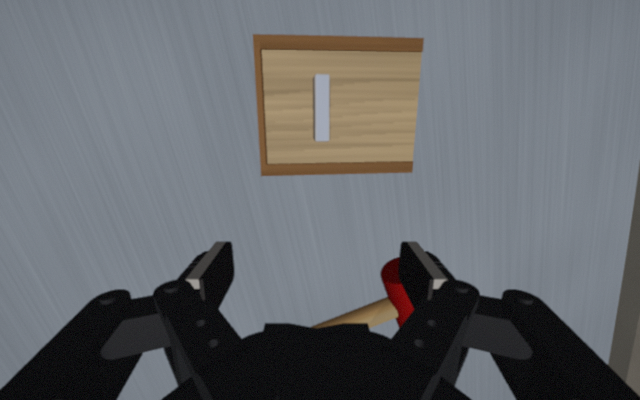

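The cover is shut, with the bar at (322,108), 19.6 mm short of the box centre (20 mm when fully shut). The long case hasn't moved. Handing in.

```bash
python3 -c "
from plant import job_done
print(job_done())"
```

```text
the job is handed in; nothing more can be done
None
```

The short bearing case is in the oak box with the cover shut, and I handed the job in at about 18.7 s. `job_done()` gives no verdict, so what follows is from my own checks.

I slid the cover back by its bar to the stop, set the case on the box floor and let go. I then gripped the bar again and slid the cover shut until it stopped.

- **Cover:** the last picture puts the bar 19.6 mm from the box centre (20 mm when fully shut), so it is shut to within about 1 mm.
- **Short case:** it looked flat on the floor after release. I saw this before closing the cover; it can't be seen now.
- **Long case:** it is within 0.3 mm of where it started.
- **Robot:** the arm is clear of everything, with the force reading near zero.

**Not as intended:**
- **Hard set-down:** I overran, and the wrist force briefly reached about 64 N vertically (limit 120 N) before I eased off and released. I couldn't tell how much of that went through the case and how much through the fingertips. The 40 N limit covers only the arm and gripper body, which should have been clear of the box.
- **Tool tilt:** the tool drifted to about 5° off vertical by the end. It was about 3.5° when I released the case, which still lay flat.

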